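# Seat a mirror against the three contact points of its mount

### The job

Lift the small mirror by its blue tab and set it down gently on the dark base plate, inside the L-shaped stop bracket, with the blue push boss on its foot pointing away from the inner corner of the bracket. Then push it gently along the plate until the foot bears on all three brass contact points at once, and keep up a light pressure for about a second to be sure that it is home and cannot rock. Let go and leave it standing there, touching all three points; do not jam it against them, and leave the other things on the table alone.

Things in the scene. Friction and masses are not known exactly. Their poses are not given: they have to be found in the camera images.
- mirror_tab (a point): Centre of the blue grip tab on top of the upright mirror (loose, about 350 g): 14 mm thick, 32 mm wide, 16 mm high. 58 mm above the mirror's underside, straight above the centre of its foot; z up, x and y along the foot's sides. Tab and black mirror frame (8 mm thick, 44 mm wide) stand at 45 degrees: their thickness, across which to grasp, is along the diagonal (+x,+y).
- mirror_boss (a point): Outermost point of the smooth blue push boss (upright cylinder, 22 mm diameter, 14 mm high, standing 10 mm out), 8 mm above the underside, on the foot's cut-off (-x,-y) corner, 41 mm from the foot's centre along the diagonal; axes as mirror_tab. The foot is 64 x 64 mm, 16 mm high; its +x side seats on two contact points, its +y side on one.
- plate_top (a point): Centre of the top of the fixed dark steel base plate, 170 x 170 x 12 mm, lying on the table; z up, x and y along its sides. The foot slides on it with light dry friction, some 0.3 to 1 N; nothing clamps it. A push of 8 to 12 N on the boss along (+x,+y) loads all three if no side force remains (else ease sideways); no point may take over 12 N.
- seat (a point): On the plate's top, (15,15) mm from its centre, axes as the plate's: nominal place of the foot's centre (underside) when seated, mirror axes parallel to these. The stop bracket that bears the contact points has been readjusted: the true place is off by up to 8 mm in x and y and 0.05 rad in yaw. This is not measured: find it by touch.
- bracket_corner (a point): Top of the L-shaped aluminium stop bracket's inner corner, nominal (off as told at seat); axes as the plate's. Fixed, 18 mm high, legs along the plate's +x and +y sides, their inner faces 41 mm from seat. Three smooth round rigid brass points, 9 mm above the plate, stand 9 mm out of them: two at y = -28 and +12 mm from seat pointing to -x, one at x = -8 mm pointing to -y.
- loupe: Small black loupe, 38 mm wide, 32 mm high, standing; origin at its underside. Bystander.
- ipa_bottle: White bottle with a blue bent spout, 40 mm wide, 119 mm high; origin at its underside. Bystander.
- tape_yellow: Roll of yellow tape lying flat, 96 mm wide, 19 mm high; origin at its underside. Bystander.
- driver_red: Screwdriver with a red handle, 191 mm long along its x axis, 26 mm thick; origin at its underside. Bystander.
- hex_key: Steel hex key, 88 x 24 x 6 mm; origin at its underside. Bystander.
- mouse: Black computer mouse, 112 x 56 x 35 mm; origin at its underside. Bystander.
- marker_black: White marker with a black cap, 135 mm long, 17 mm thick; origin at its underside. Bystander.
Mind the look-alikes: they are no part of the job. Of the things like the part that bears mirror_tab, leave any that is orange; of the rest the smaller one is meant.

How it is judged:
On the way, in this order (a step that is already met when the one before it is completed fails the run):
1. the mirror has been lifted clear of the table (height (world z) of mirror_tab above 0.085 m), for 0.1 s.
2. standing flat on the plate, the foot is pressed against all three contact points at once, each with more than 1 N, for 0.3 s (contact force between mirror and tip_a above 1 N and contact force between mirror and tip_b above 1 N and contact force between mirror and tip_c above 1 N and angle between mirror_tab's own z axis and vertical below 0.05 rad and contact force between mirror and base_plate above 0.5 N), for 0.3 s.
At the end, for the whole second after the job is handed in: The mirror stands flat on the plate (upright within 0.03 rad), at rest and released, where its foot meets all three contact points: within 2 mm of the seated position in x and y and within 0.04 rad in yaw (x of mirror_tab in the frame of stop_bracket between -0.002 and 0.002 m and y of mirror_tab in the frame of stop_bracket between -0.002 and 0.002 m and angle between the x axis of mirror_tab and the x axis of stop_bracket, either way round below 0.04 rad and angle between mirror_tab's own z axis and vertical below 0.03 rad and height (world z) of mirror_tab below 0.073 m and linear speed of mirror below 0.01 m/s); the robot touches nothing.
It fails at once if the mirror is pressed against a contact point with more than 12 N (contact force between mirror and tip_a above 12 N or contact force between mirror and tip_b above 12 N or contact force between mirror and tip_c above 12 N).
It fails at once if the robot pushes the bracket with more than 20 N (contact force between the arm and stop_bracket above 20 N).
It fails at once if the mirror is let fall (faster than 0.4 m/s while not held) or slammed on the plate with more than 100 N ((linear speed of mirror above 0.4 m/s and contact force between mirror and the fingers below 0.1 N) or contact force between mirror and base_plate above 100 N).
It fails at once if the mirror is tipped by more than 0.5 rad (angle between mirror_tab's own z axis and vertical above 0.5 rad).
It fails at once if one of the other things is moved by more than 20 mm (distance of any of loupe, ipa_bottle, tape_yellow, driver_red, hex_key, mouse, marker_black from where it was at the start of the episode above 0.02 m).
It also fails if it takes over 72 s, if anything falls off the work surface, if the arm or the gripper's body presses on something with over 40 N, if the wrist force passes 120 N, or if a joint passes its speed limit or range.

### The arm

A 6-joint arm with a two-finger parallel gripper is mounted at the origin on a cart in front of the work surface, level with it; the furniture and walls round the work are solid. World frame = base frame: x ahead of the robot, y to its left, z up, the work surface at z = 0. Lengths are in m, angles in rad, forces in N, time in s.
With the tool pointing down it reaches from about 0.25 to 0.775 m from the base axis. Payload 4 kg.
Tool frame: the origin (TCP) lies midway between the tips of the shut fingers; the grasp point (between the pads) lies 19 mm behind it (manip.tcp_to_grasp is the distance from the TCP to the grasp point, in m); z points along the fingers, y is the line along which they close (so a half turn about z gives the same grasp; the last joint's range is limited). The gripper opens to 85 mm and grips with 20 to 120 N. Pads are 22 mm wide; open, the fingers measure 114 mm over their backs; the gripper's body (76 mm by 85 mm) begins 54 mm behind the grasp point. The pads swing forward as they close: fully open they stand 13 mm farther back than shut.
Start: joints at [-1.209, 0.087, 1.371, -0, 1.684, -0.103], TCP at [0.247, -0.492, 0.202] pointing down, gripper open.
Joint ranges: [-3.1, 3.1], [-0.76, 2.03], [0.27, 2.55], [-1.08, 4.22], [0.17, 2.65], [-2.57, 2.57]. Speed limits (rad/s): [2.79, 2.79, 3.14, 3.14, 3.14, 3.14].

### API

Orientations are given as a unit quaternion [x, y, z, w].
In Python, from cell import monitor, imaging, sign_off, finder, manip gives the robot as it stands.
- The arm moves only by the tool move_arm, never from a script. Its argument "motion" is a list of rows, each a list of 7 numbers: the shift along the tool's x, y, z in cm, then the turn, a rotation vector about the tool's x, y, z in rad, then the opening, from -1 (shut) to 1 (fully open), so that 0 is half open. In form: [[x, y, z, rx, ry, rz, fingers], ...]. A call has exactly 10 rows; each row is the pose to reach, as a shift and turn from the pose commanded when the call began, along the tool's axes at that moment; what a row does not reach only later rows make up. A row lasts 1/10 s, in which the tool goes at most 50 mm and 8.59 degrees, less where a joint would pass 70% of its speed; a pose out of reach is approached as far as the arm can. A call with a gripper value outside its range is refused whole. The fingers move at their own pace and stop on an object; "force" is the grip in N (left out, the last holds). Time passes only in rows, so rows that repeat a pose let the fingers close, or fill a call up. It gives the time, the measured TCP pose, the force, the opening and the grip force at its end, in the units of the state.
- monitor.get_obs(): the state, without advancing time (a new reading comes with each control period).
- imaging.get_image(name): name is "side" or "top" or "wrist"; returns a dict with "frame" (420x560x3 uint8, red, green, blue), "fx", "fy", "cx", "cy" (pixels), "distortion" ([k1, k2, p1, p2, k3] as OpenCV has them; the pictures are not rectified), "pose" (4x4, takes a point from camera to world coordinates). Camera axes: x right, y up, looking along -z (the intrinsics and any distortion apply to the point x, -y, -z); pixel columns grow to the right and rows downward; lengths in m; the calibration is good to about 2 mm. A picture is of the moment at which its call begins. There is no depth.
- sign_off(): hands the job in; it is judged then, once.
Trained networks look in the newest picture that a camera, given by its name, has taken for a name from the list of things; names that differ only in an ending like _2 or _b are one class to them, and where a whole thing is asked for, a point or a joint stands for the part that bears it (a point fixed in the world has none). Each returns a list of dicts, best first, with "score" (0 to 1); they miss things now and then, are a little off and sometimes report something else, mostly with a low value. They report only what shows in the picture. A call takes as long as a camera call. They do not tell look-alikes from the thing itself.
- finder.boxes_of(label, camera): "centre" ([row, column] in pixels, amid what is visible of it).
- finder.pinpoint(label, camera): "centre" ([row, column] in pixels: a listed point, or the origin of a listed thing).
The state is a dict: "t": time; "q": joint angles; "joint_velocities": joint speeds; "joint_efforts": joint torques, N m; "position": TCP position; "tcp_rot": TCP orientation; "wrist_force": force on the tool from outside, world axes, zero at the start; "moment": the same for the moment, N m; "opening": finger opening in m; "finger_force": force on a finger pad.
Only numpy, scipy, OpenCV 4.12 (cv2) and the standard library are available. Lean on these libraries where they do the work, as an engineer would, in place of code of your own. Each camera call takes 0.05 s, during which the arm holds its last target. There are 200 camera calls.

## Working session

There is one attempt and no reset: what is moved stays moved. The work goes in short steps, Python scripts to look and compute and a tool call to move; the robot and the scene stay as the last step left them, time stands still between calls to the robot, and variables do not carry over. Pictures are saved under pics/ and viewed, at most 10 in all, crops included, and the job is handed in when it is done.

Besides the shell and the picture viewer there is one more tool, called after ">>>" by a JSON object that holds its "method" and its "body", one argument or row to a line. move_arm: Moves the arm, as the interface text tells. Its arguments: {"type":"object","properties":{"motion":{"type":"array","items":{"type":"array","items":{"type":"number"}}},"force":{"type":"number"}},"required":["motion"]}

```bash
mkdir -p pics; ls; cat > h.py <<'E'
import numpy as np, cv2
from cell import monitor, imaging, sign_off, finder, manip
from scipy.spatial.transform import Rotation as R
def K(im): return np.array([[im['fx'],0,im['cx']],[0,im['fy'],im['cy']],[0,0,1.]]),np.array(im['distortion'],float)
def ray(im,rc):
    k,d=K(im); p=cv2.undistortPoints(np.array([[[rc[1],rc[0]]]],float),k,d)[0,0]
    T=np.array(im['pose']); return T[:3,3],T[:3,:3]@np.array([p[0],-p[1],-1])
def atz(im,rc,z):
    o,v=ray(im,rc); return o+v*(z-o[2])/v[2]
def proj(im,P):
    k,d=K(im); T=np.array(im['pose']); c=(np.atleast_2d(P)-T[:3,3])@T[:3,:3]*[1,-1,-1]
    return cv2.projectPoints(c,np.zeros(3),np.zeros(3),k,d)[0][:,0,::-1]
def save(im,n): cv2.imwrite('pics/'+n+'.png',im['frame'][:,:,::-1])
E
python3 - <<'E'
from h import *
np.set_printoptions(precision=4,suppress=True)
ims={c:imaging.get_image(c) for c in('top','side')}
Z=dict(mirror_tab=.058,mirror_boss=.008,plate_top=.012,seat=.012,bracket_corner=.03)
for c,im in ims.items():
    print(c,np.array(im['pose'])[:3,3])
    for l,z in Z.items():
        for r in finder.pinpoint(l,c)[:4]: print(l,np.round(r['centre']),round(r['score'],2),atz(im,r['centre'],z))
a=np.hstack([ims['top']['frame'],ims['side']['frame']])
for c in ims: save(ims[c],c+'0')
print(monitor.get_obs())
E
```

```text
pics
top [ 0.3592 -0.061   1.0528]
mirror_tab [216. 196.] 0.65 [0.5276 0.1724 0.058 ]
mirror_boss [272. 242.] 0.88 [0.3962 0.0629 0.008 ]
mirror_boss [221. 215.] 0.8 [0.5235 0.1347 0.008 ]
mirror_boss [184. 149.] 0.61 [0.6216 0.3101 0.008 ]
plate_top [222. 320.] 0.58 [ 0.5204 -0.1306  0.012 ]
plate_top [236. 401.] 0.53 [ 0.4857 -0.3327  0.012 ]
seat [221. 315.] 0.89 [ 0.5225 -0.1178  0.012 ]
bracket_corner [145. 209.] 0.66 [0.7178 0.152  0.03  ]
side [-0.2745 -0.8553  0.761 ]
mirror_tab [202. 216.] 0.89 [0.415  0.1072 0.058 ]
mirror_tab [180. 231.] 0.74 [0.5299 0.1788 0.058 ]
mirror_tab [159. 212.] 0.64 [0.5803 0.3462 0.058 ]
mirror_tab [234. 294.] 0.38 [ 0.4668 -0.1632  0.058 ]
mirror_boss [204. 237.] 0.78 [0.5059 0.1207 0.008 ]
mirror_boss [226. 219.] 0.72 [0.3876 0.0585 0.008 ]
mirror_boss [173. 229.] 0.7 [0.6173 0.3025 0.008 ]
plate_top [236. 295.] 0.88 [ 0.5077 -0.1281  0.012 ]
plate_top [201. 168.] 0.47 [0.3532 0.2737 0.012 ]
seat [232. 295.] 0.8 [ 0.5223 -0.113   0.012 ]
bracket_corner [278. 343.] 0.44 [ 0.4494 -0.3469  0.03  ]
{'t': 0.6, 'q': array([-1.2091,  0.0872,  1.3707, -0.    ,  1.6836, -0.1031]), 'joint_velocities': array([ 0.001 ,  0.0007,  0.0004,  0.0011, -0.0031, -0.0007]), 'joint_efforts': array([ -0.0006, -35.1449, -31.3267,  -0.0002,   0.0003,  -0.    ]), 'position': array([ 0.2465, -0.4917,  0.2022]), 'tcp_rot': array([0.9731, 0.2303, 0.    , 0.0001]), 'wrist_force': array([-0.0304,  1.1387,  0.1502]), 'moment': array([-0.0144, -0.0114,  0.0023]), 'finger_force': 0.0, 'opening': 0.08531274032136192}
```

View pics/top0.png

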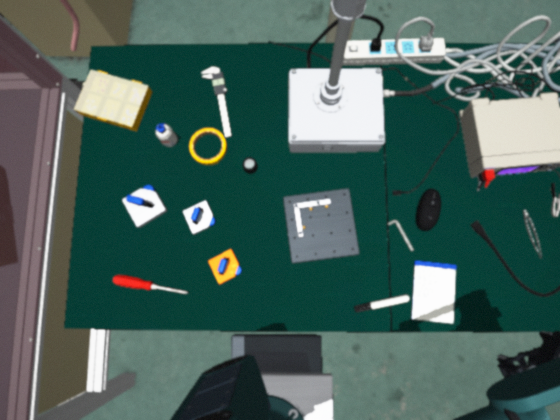

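View pics/side0.png

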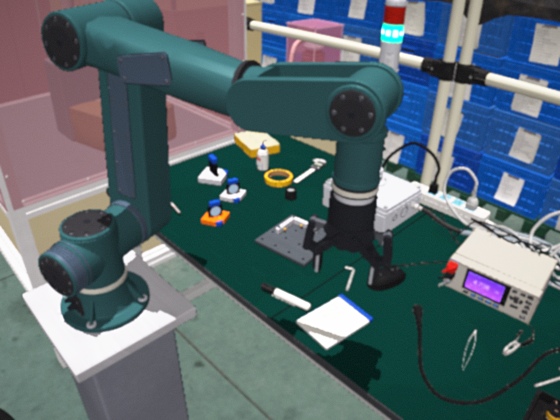

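The top view shows three mirrors: large white at (row 204, col 144), small white at (215, 198) and orange at (266, 225). The small white one fits, since it is not orange and is smaller than the other white one. The plate is at (225, 320), with the bracket's inner corner at its upper left (207, 300). I'll confirm in a crop.

```bash
python3 - <<'E'
from h import *
np.set_printoptions(precision=4,suppress=True)
im=imaging.get_image('top'); f=im['frame'][:,:,::-1]
a=cv2.resize(f[170:270,110:240],None,fx=4,fy=4,interpolation=cv2.INTER_CUBIC)
b=cv2.resize(f[180:270,275:365],None,fx=3.1,fy=4.45,interpolation=cv2.INTER_CUBIC)
b=b[:400]; b=cv2.resize(f[180:270,280:347+20],(260,269),interpolation=cv2.INTER_CUBIC)
o=np.zeros((400,790,3),np.uint8);o[:,:520]=a;o[:269,525:785]=b
cv2.imwrite('pics/crop.png',o)
for n,rc in dict(pTL=(195,284),pTR=(189,349),pBR=(254,358),pBL=(263,291)).items(): print(n,atz(im,rc,.012))
E
```

```text
pTL [ 0.5896 -0.04    0.012 ]
pTR [ 0.6051 -0.2053  0.012 ]
pBR [ 0.4401 -0.2237  0.012 ]
pBL [ 0.4176 -0.0579  0.012 ]
```

View pics/crop.png

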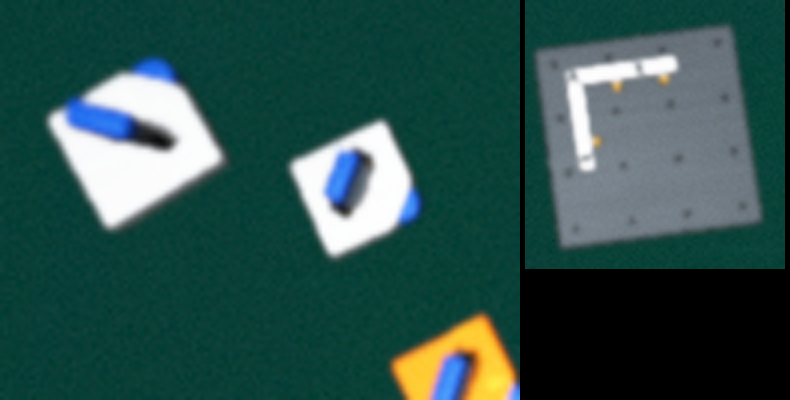

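The crop confirms it: the small white mirror has its tab at crop (185, 345) and its boss at (205, 410), facing world −y. The bracket opens towards −x, −y. Next I'll work out the approach.

```bash
cat >> h.py <<'E'
def go(P,ydeg):
    s=monitor.get_obs(); q=R.from_quat(s['tcp_rot']); 
    y=np.array([np.cos(np.radians(ydeg)),np.sin(np.radians(ydeg)),0]); z=np.array([0,0,-1.]); 
    M=R.from_matrix(np.c_[np.cross(y,z),y,z])
    print('t',s['t'],'cm',np.round(q.inv().apply(np.array(P)-s['position'])*100,2),'rv',np.round((q.inv()*M).as_rotvec(),3))
E
python3 - <<'E'
from h import *
go([.52,.165,.2],69)
T=np.array(imaging.get_image('wrist')['pose']);s=monitor.get_obs()
q=R.from_quat(s['tcp_rot']); print(q.inv().apply(T[:3,3]-s['position']), q.as_matrix().T@T[:3,:3])
E
```

```text
t 0.65 cm [ 53.88 -46.45   0.21] rv [ 0.    0.   -2.31]
[ 0.07689911 -0.00053447 -0.17276163] [[ 2.65661375e-04  9.53436016e-01  3.01595246e-01]
 [ 9.99999816e-01 -8.88638427e-05 -5.99927686e-04]
 [-5.45191750e-04  3.01595350e-01 -9.53435865e-01]]
```

>>> {"method": "move_arm", "body": {
  "motion": [
    [2.7, -2.3, 0, 0, 0, -0.12, 1],
    [5.4, -4.6, 0, 0, 0, -0.24, 1],
    [9, -7.7, 0, 0, 0, -0.38, 1],
    [13, -11, 0, 0, 0, -0.52, 1],
    [17, -14.5, 0, 0, 0, -0.66, 1],
    [21, -18, 0, 0, 0, -0.8, 1],
    [25, -21.5, 0, 0, 0, -0.94, 1],
    [29, -25, 0, 0, 0, -1.08, 1],
    [33, -28.4, 0, 0, 0, -1.2, 1],
    [36, -31, 0, 0, 0, -1.3, 1]
  ]
}}

```text
t: 1.7
position: [0.4273, -0.0574, 0.2026]
tcp_rot: [0.634, 0.774, 0.0, 0.001]
wrist_force: [1.6, -0.2, 0.7]
opening: 0.0857
finger_force: 0.0
```

```bash
python3 - <<'E'
from h import *
go([.52,.165,.2],69)
E
```

```text
t 1.7 cm [19.98 13.47  0.26] rv [ 1.000e-03  2.000e-03 -1.006e+00]
```

>>> {"method": "move_arm", "body": {
  "motion": [
    [2.2, 1.5, 0, 0, 0, -0.12, 1],
    [4.8, 3.2, 0, 0, 0, -0.25, 1],
    [7.5, 5.0, 0, 0, 0, -0.38, 1],
    [10.2, 6.9, 0, 0, 0, -0.51, 1],
    [13, 8.8, 0, 0, 0, -0.64, 1],
    [15.6, 10.5, 0, 0, 0, -0.77, 1],
    [17.8, 12, 0, 0, 0, -0.88, 1],
    [19.2, 12.9, 0, 0, 0, -0.96, 1],
    [20, 13.5, 0.2, 0, 0, -1.006, 1],
    [20, 13.5, 0.2, 0, 0, -1.006, 1]
  ]
}}

```text
t: 2.7
position: [0.5208, 0.164, 0.1995]
tcp_rot: [0.184, 0.983, -0.0, -0.0]
wrist_force: [0.7, 0.5, 0.0]
opening: 0.0854
finger_force: 0.0
```

```bash
python3 - <<'E'
from h import *
np.set_printoptions(precision=4,suppress=True)
im=imaging.get_image('wrist'); save(im,'w1'); s=monitor.get_obs(); print(s['position'],s['q'])
for l,z in dict(mirror_tab=.058,mirror_boss=.008).items():
    for r in finder.pinpoint(l,'wrist')[:3]: print(l,r['centre'],r['score'],atz(im,r['centre'],z))
hsv=cv2.cvtColor(im['frame'],cv2.COLOR_RGB2HSV); m=cv2.inRange(hsv,(105,140,50),(128,255,255))
n,lab,st,c=cv2.connectedComponentsWithStats(m)
for i in range(1,n):
    if st[i,4]>200: print(st[i],c[i],cv2.minAreaRect(np.argwhere(lab==i)[:,::-1].astype(np.float32)))
E
```

```text
[0.5206 0.1632 0.1997] [ 0.2001  0.0786  1.3847 -0.0004  1.6792 -1.    ]
mirror_tab [173.9, 429.3] 0.96 [0.5687 0.3264 0.058 ]
mirror_tab [103.4, 177.4] 0.88 [0.4043 0.1029 0.058 ]
mirror_tab [191.1, 282.8] 0.82 [0.5292 0.1704 0.058 ]
mirror_boss [111.7, 161.7] 0.87 [0.3989 0.067  0.008 ]
mirror_boss [182.1, 250.9] 0.86 [0.5162 0.1331 0.008 ]
mirror_boss [209.2, 403.1] 0.78 [0.6219 0.3056 0.008 ]
[171  89  17  34 395] [179.2608 105.8532] ((179.39390563964844, 105.83697509765625), (33.69147872924805, 12.836729049682617), 80.90972137451172)
[411 165  42  21 740] [432.0284 175.3554] ((431.5, 175.0), (20.0, 41.0), 90.0)
[282 179  11  29 287] [286.6446 193.0279] ((287.0, 193.0), (28.0, 10.0), 90.0)
```

View pics/w1.png

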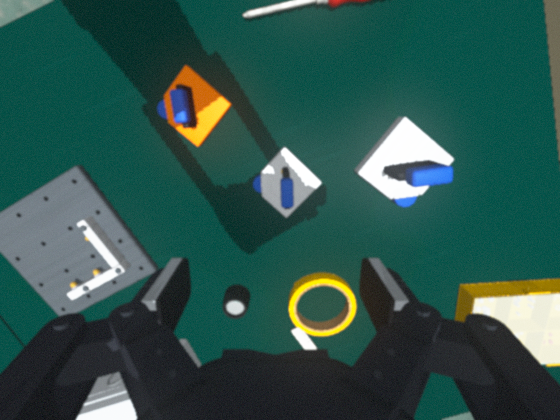

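```bash
python3 - <<'E'
from h import *
go([.5288,.171,.04],70)
E
```

```text
t 2.85 cm [-0.45  1.1  16.01] rv [-0.     0.    -0.023]
```

>>> {"method": "move_arm", "body": {
  "motion": [
    [-0.3, 0.7, 1, 0, 0, -0.02, 1],
    [-0.45, 1.1, 3, 0, 0, -0.023, 1],
    [-0.45, 1.1, 5.5, 0, 0, -0.023, 1],
    [-0.45, 1.1, 8, 0, 0, -0.023, 1],
    [-0.45, 1.1, 10.5, 0, 0, -0.023, 1],
    [-0.45, 1.1, 12.7, 0, 0, -0.023, 1],
    [-0.45, 1.1, 14.4, 0, 0, -0.023, 1],
    [-0.45, 1.1, 15.5, 0, 0, -0.023, 1],
    [-0.45, 1.1, 16, 0, 0, -0.023, 1],
    [-0.45, 1.1, 16, 0, 0, -0.023, 1]
  ]
}}

```text
t: 3.85
position: [0.5287, 0.1714, 0.0395]
tcp_rot: [0.173, 0.985, -0.0, -0.0]
wrist_force: [-0.8, 0.9, -0.2]
opening: 0.0855
finger_force: 0.0
```

>>> {"method": "move_arm", "body": {
  "motion": [
    [0, 0, 0, 0, 0, 0, 0.3],
    [0, 0, 0, 0, 0, 0, -0.2],
    [0, 0, 0, 0, 0, 0, -0.5],
    [0, 0, 0, 0, 0, 0, -1],
    [0, 0, 0, 0, 0, 0, -1],
    [0, 0, 0, 0, 0, 0, -1],
    [0, 0, 0, 0, 0, 0, -1],
    [0, 0, 0, 0, 0, 0, -1],
    [0, 0, 0, 0, 0, 0, -1],
    [0, 0, 0, 0, 0, 0, -1]
  ],
  "force": 30
}}

```text
t: 4.85
position: [0.5289, 0.1716, 0.04]
tcp_rot: [0.173, 0.985, -0.0, -0.0]
wrist_force: [-1.2, -0.1, 0.1]
opening: -0.0003
finger_force: 0.0
```

```bash
python3 - <<'E'
from h import *
im=imaging.get_image('wrist'); sd=imaging.get_image('side');tp=imaging.get_image('top')
a=cv2.resize(im['frame'],(400,300)); b=cv2.resize(sd['frame'][140:260,150:310],(400,300),interpolation=2);c=cv2.resize(tp['frame'][170:260,140:260],(400,300),interpolation=2)
o=np.vstack([np.hstack([a,b]),np.hstack([c,c*0])]); cv2.imwrite('pics/w2.png',o[:,:,::-1])
s=monitor.get_obs();print(s['opening'],s['finger_force'])
E
```

```text
-0.0001019631927856744 0.0
```

View pics/w2.png

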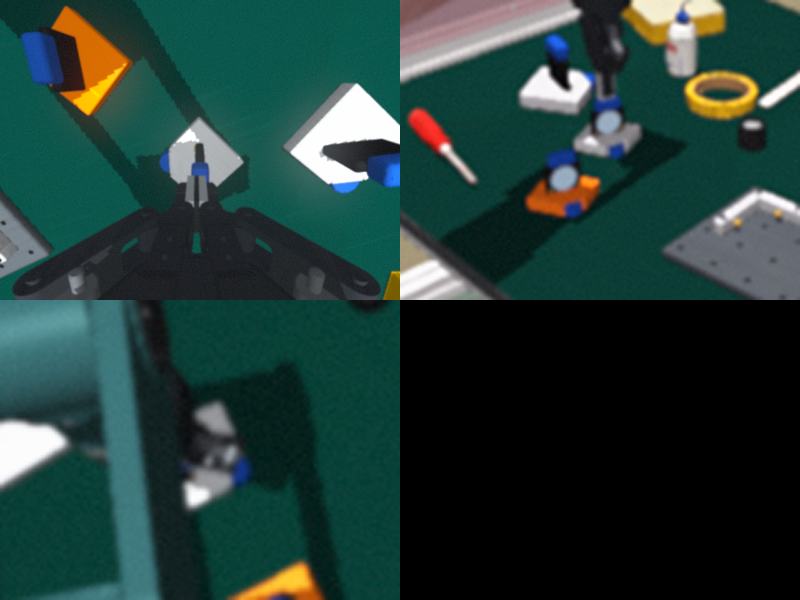

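The fingers shut empty: in the wrist crop the blue tab is at (170, 200), just beyond the fingertips at (190, 197), with the mirror still upright. I'll measure the offset.

```bash
python3 - <<'E'
from h import *
np.set_printoptions(precision=4,suppress=True)
im=imaging.get_image('wrist'); s=monitor.get_obs(); q=R.from_quat(s['tcp_rot'])
print('tcp px',proj(im,s['position']),'grasp px',proj(im,s['position']+[0,0,.019]), 'nominal tab',proj(im,[.5288,.171,.058]), manip.tcp_to_grasp)
for l,z in dict(mirror_tab=.058,mirror_boss=.008).items():
    for r in finder.pinpoint(l,'wrist')[:3]: print(l,r['centre'],r['score'],atz(im,r['centre'],z), q.inv().apply(atz(im,r['centre'],z)-s['position']))
hsv=cv2.cvtColor(im['frame'],cv2.COLOR_RGB2HSV); m=cv2.inRange(hsv,(105,140,50),(128,255,255))
n,lab,st,c=cv2.connectedComponentsWithStats(m)
for i in range(1,n):
    if st[i,4]>100: print(st[i],c[i])
cv2.imwrite('pics/w3.png',cv2.resize(im['frame'][130:330,180:400],(770,700)[:1]+(590,),interpolation=2)[:,:,::-1])
E
```

```text
tcp px [[238.7666 274.4088]] grasp px [[252.2067 274.3424]] nominal tab [[251.4818 273.4493]] 0.0187
mirror_tab [81.5, 59.8] 0.92 [0.4065 0.1038 0.058 ] [ 0.092  -0.1054 -0.0179]
mirror_tab [253.9, 280.6] 0.8 [0.5317 0.1744 0.058 ] [-0.0016  0.0037 -0.0179]
mirror_boss [227.2, 220.5] 0.66 [0.5197 0.1316 0.008 ] [-0.0049 -0.0407  0.0321]
mirror_boss [266.9, 475.9] 0.6 [0.6191 0.3077 0.008 ] [-0.0384  0.1588  0.0321]
[  30   44   59   75 3135] [59.2967 80.7882]
[223 210  14  32 312] [230.3141 226.3558]
[ 514  214   46   48 1835] [539.0327 236.6251]
[269 227  23  28 397] [280.6423 237.7078]
[462 254  42  16 411] [482.9854 261.5255]
```

View pics/w3.png

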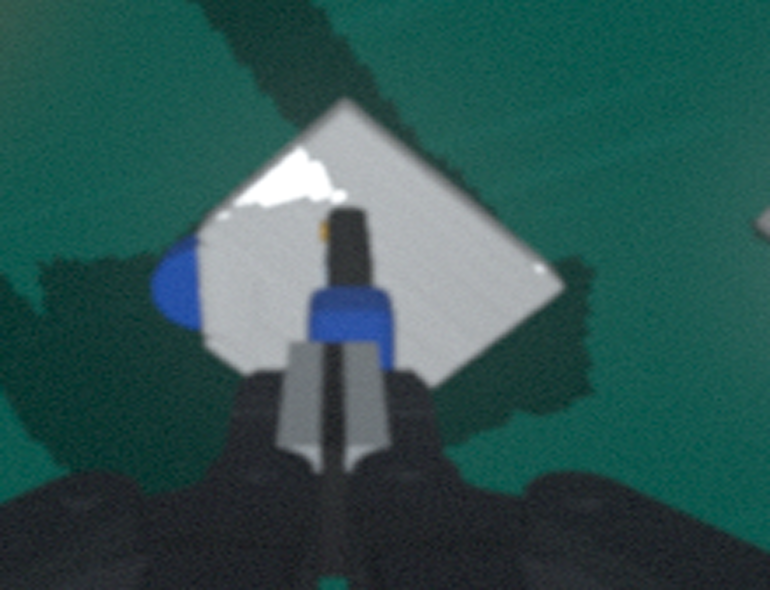

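```bash
python3 - <<'E'
from h import *
np.set_printoptions(precision=4,suppress=True)
im=imaging.get_image('wrist'); s=monitor.get_obs(); q=R.from_quat(s['tcp_rot'])
f=lambda r,c:(130+r/2.95,180+c/3.5)
def L(n,r,c,z): P=atz(im,f(r,c),z); print(n,P,q.inv().apply(P-s['position'])*1000)
L('boss',283,152,.012);L('right',287,565,.016);L('top',100,345,.016)
for z in(.03,.04,.05,.066): L('tabL z%g'%z,290,315,z);L('tabR',290,390,z)
L('fingL',341,288,.04);L('fingR',341,380,.04)
print(im['fx'],np.array(im['pose'])[:3,3],s['position'],s['q'])
E
```

```text
boss [0.5182 0.1353 0.012 ] [ -2.2872 -37.7308  28.1135]
right [0.5471 0.2165 0.016 ] [-1.701  48.4387 24.1096]
top [0.4882 0.1892 0.016 ] [44.3754  2.7255 24.1083]
tabL z0.03 [0.5249 0.1698 0.03  ] [ 3.1593 -3.0374 10.1116]
tabR [0.5298 0.1834 0.03  ] [ 3.1684 11.3953 10.1109]
tabL z0.04 [0.5212 0.1713 0.04  ] [ 7.2194 -2.8548  0.1113]
tabR [0.5258 0.1842 0.04  ] [ 7.228  10.7885  0.1107]
tabL z0.05 [0.5174 0.1729 0.05  ] [11.2796 -2.6723 -9.889 ]
tabR [0.5218 0.185  0.05  ] [11.2876 10.1818 -9.8896]
tabL z0.066 [0.5114 0.1754 0.066 ] [ 17.7758  -2.3802 -25.8895]
tabR [0.5154 0.1863 0.066 ] [ 17.783   9.211 -25.89 ]
fingL [0.5308 0.1625 0.04  ] [-4.8587 -7.9189  0.1124]
fingR [0.5366 0.1785 0.04  ] [-4.8468  9.1447  0.1116]
292.0703680222009 [0.4563 0.1982 0.2129] [0.5289 0.1716 0.0401] [ 0.2117  0.1882  1.5859 -0.0001  1.3674 -1.0112]
```

```bash
python3 - <<'E'
from h import *
np.set_printoptions(precision=1,suppress=True)
im=imaging.get_image('side')
for z in(.0,.016,.04,.05,.058,.066,.08,.1): print(z,proj(im,[.5288,.171,z]))
f=im['frame'][130:215,190:275]; a=cv2.resize(f,(595,595),interpolation=2); cv2.imwrite('pics/s3.png',a[:,:,::-1])
E
```

```text
0.0 [[197.3 232.8]]
0.016 [[192.9 232.6]]
0.04 [[186.4 232.4]]
0.05 [[183.6 232.3]]
0.058 [[181.4 232.2]]
0.066 [[179.1 232.1]]
0.08 [[175.2 232. ]]
0.1 [[169.5 231.8]]
```

View pics/s3.png

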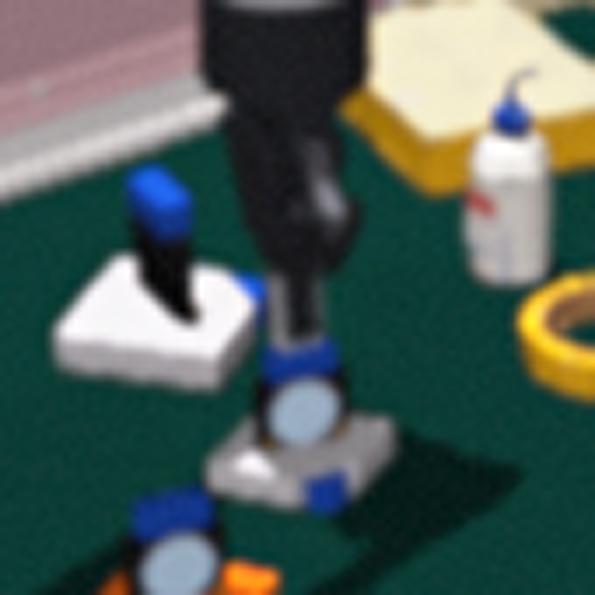

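The side crop shows the fingertips ending at about z 0.066, right on top of the tab at (350, 300), though the reported TCP z is 0.04. The real tips are shorter than reported, so I'll open, go lower and re-check.

>>> {"method": "move_arm", "body": {
  "motion": [
    [0, 0, -0.5, 0, 0, 0, 0],
    [0, 0.2, -0.5, 0, 0, 0, 0.5],
    [-0.1, 0.3, -0.5, 0, 0, 0, 1],
    [-0.1, 0.3, -0.5, 0, 0, 0, 1],
    [-0.1, 0.3, -0.5, 0, 0, 0, 1],
    [-0.1, 0.3, -0.5, 0, 0, 0, 1],
    [-0.1, 0.3, 0, 0, 0, 0, 1],
    [-0.1, 0.3, 0.8, 0, 0, 0, 1],
    [-0.1, 0.3, 1.5, 0, 0, 0, 1],
    [-0.1, 0.3, 1.7, 0, 0, 0, 1]
  ]
}}

```text
t: 6.25
position: [0.5297, 0.1737, 0.0212]
tcp_rot: [0.173, 0.985, -0.001, -0.001]
wrist_force: [-0.2, 0.9, -0.9]
opening: 0.0855
finger_force: 0.0
```

```bash
python3 - <<'E'
from h import *
import cell
s=monitor.get_obs(); print(s)
print([a for a in dir(manip) if a[0]!='_'],[a for a in dir(monitor) if a[0]!='_'])
im=imaging.get_image('wrist'); sd=imaging.get_image('side')
a=cv2.resize(im['frame'],(440,330)); b=cv2.resize(sd['frame'][130:210,190:270],(330,330),interpolation=2)
cv2.imwrite('pics/w4.png',np.hstack([a,b])[:,:,::-1])
E
```

```text
{'t': 6.25, 'q': array([ 2.15298627e-01,  2.11049643e-01,  1.59933151e+00, -1.24183093e-04,
        1.33435588e+00, -1.00763006e+00]), 'joint_velocities': array([-1.50360840e-04,  1.15223776e-02,  6.02284317e-03,  1.55771580e-05,
       -3.24197745e-02,  5.41464846e-05]), 'joint_efforts': array([-1.83717941e-02, -3.80837345e+01, -2.89141613e+01, -7.17649764e-04,
       -4.67184791e-02,  1.57260828e-06]), 'position': array([0.52968773, 0.17373028, 0.02121328]), 'tcp_rot': array([ 1.73043509e-01,  9.84912924e-01, -6.52440090e-04, -1.43169386e-03]), 'wrist_force': array([-0.16449259,  0.86835414, -0.85498723]), 'moment': array([ 0.05067873, -0.01547195, -0.05897137]), 'finger_force': 0.0, 'opening': 0.08552678571381704}
['MotionError', 'tcp_to_grasp'] ['get_obs']
```

View pics/w4.png

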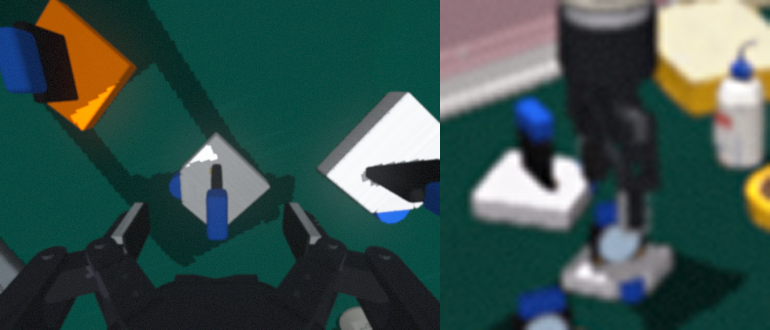

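Open fingers at columns 144 and 285 straddle the tab at column 217. Closing now.

>>> {"method": "move_arm", "body": {
  "motion": [
    [0, 0, 0, 0, 0, 0, 0.3],
    [0, 0, 0, 0, 0, 0, -0.2],
    [0, 0, 0, 0, 0, 0, -0.5],
    [0, 0, 0, 0, 0, 0, -0.8],
    [0, 0, 0, 0, 0, 0, -1],
    [0, 0, 0, 0, 0, 0, -1],
    [0, 0, 0, 0, 0, 0, -1],
    [0, 0, 0, 0, 0, 0, -1],
    [0, 0, 0, 0, 0, 0, -1],
    [0, 0, 0, 0, 0, 0, -1]
  ],
  "force": 30
}}

```text
t: 7.35
position: [0.5311, 0.1741, 0.0234]
tcp_rot: [0.173, 0.985, 0.0, 0.0]
wrist_force: [-0.1, 0.2, 1.6]
opening: 0.0129
finger_force: 31.6
```

```bash
python3 - <<'E'
from h import *
sd=imaging.get_image('side'); im=imaging.get_image('wrist')
a=cv2.resize(im['frame'][130:330,180:400],(440,400),interpolation=2);b=cv2.resize(sd['frame'][135:205,200:260],(343,400),interpolation=2)
cv2.imwrite('pics/w5.png',np.hstack([a,b])[:,:,::-1])
E
```

```text
(no output)
```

View pics/w5.png

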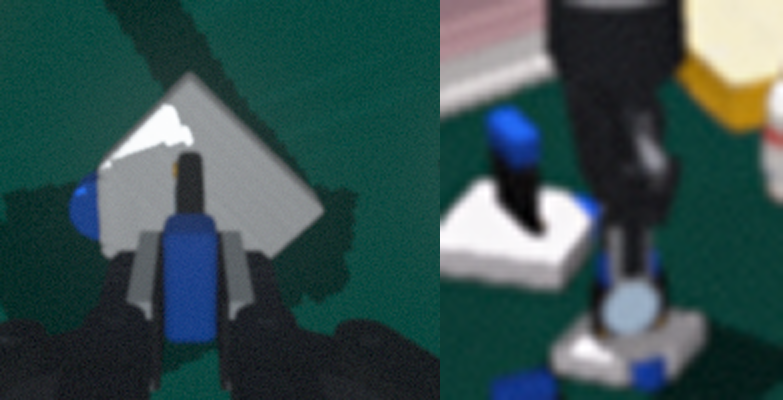

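The grasp is good: opening 12.9 mm at 31 N, with the tab centred between the pads in the crop (columns 160–220). Lifting.

>>> {"method": "move_arm", "body": {
  "motion": [
    [0, 0, -0.3, 0, 0, 0, -1],
    [0, 0, -0.8, 0, 0, 0, -1],
    [0, 0, -1.6, 0, 0, 0, -1],
    [0, 0, -2.8, 0, 0, 0, -1],
    [0, 0, -4.2, 0, 0, 0, -1],
    [0, 0, -5.8, 0, 0, 0, -1],
    [0, 0, -7.4, 0, 0, 0, -1],
    [0, 0, -9, 0, 0, 0, -1],
    [0, 0, -10, 0, 0, 0, -1],
    [0, 0, -10, 0, 0, 0, -1]
  ],
  "force": 45
}}

```text
t: 8.45
position: [0.5325, 0.1744, 0.1261]
tcp_rot: [0.173, 0.985, 0.001, 0.003]
wrist_force: [-0.5, -0.3, -2.6]
opening: 0.0125
finger_force: 45.8
```

```bash
python3 - <<'E'
from h import *
go([.466,-.22,.125],51.3)
E
```

```text
t 8.45 cm [ -7.19 -39.34   0.04] rv [0.004 0.004 0.328]
```

>>> {"method": "move_arm", "body": {
  "motion": [
    [-0.2, -1.2, 0, 0, 0, 0.03, -1],
    [-0.6, -3.3, 0, 0, 0, 0.06, -1],
    [-1.1, -6.2, 0, 0, 0, 0.1, -1],
    [-1.7, -9.4, 0, 0, 0, 0.14, -1],
    [-2.3, -12.6, 0, 0, 0, 0.18, -1],
    [-2.9, -15.8, 0, 0, 0, 0.22, -1],
    [-3.5, -19, 0, 0, 0, 0.26, -1],
    [-4.1, -22.2, 0, 0, 0, 0.29, -1],
    [-4.6, -25, 0, 0, 0, 0.31, -1],
    [-5.0, -27, 0, 0, 0, 0.328, -1]
  ]
}}

```text
t: 9.45
position: [0.4839, -0.0992, 0.1217]
tcp_rot: [0.333, 0.943, -0.001, -0.001]
wrist_force: [-0.2, -0.3, -3.0]
opening: 0.0128
finger_force: 45.8
```

```bash
python3 - <<'E'
from h import *
go([.466,-.22,.125],51.3)
E
```

```text
t 9.45 cm [ -6.2  -10.53  -0.32] rv [-0.002 -0.002 -0.004]
```

>>> {"method": "move_arm", "body": {
  "motion": [
    [-0.5, -1, 0, 0, 0, 0, -1],
    [-1.5, -2.6, -0.1, 0, 0, 0, -1],
    [-2.8, -4.7, -0.2, 0, 0, 0, -1],
    [-4, -6.8, -0.3, 0, 0, 0, -1],
    [-5, -8.6, -0.3, 0, 0, 0, -1],
    [-5.8, -9.8, -0.3, 0, 0, 0, -1],
    [-6.2, -10.5, -0.3, 0, 0, 0, -1],
    [-6.2, -10.5, -0.3, 0, 0, 0, -1],
    [-6.2, -10.5, -0.3, 0, 0, 0, -1],
    [-6.2, -10.5, -0.3, 0, 0, 0, -1]
  ]
}}

```text
t: 10.45
position: [0.4687, -0.2166, 0.1261]
tcp_rot: [0.331, 0.944, 0.0, -0.0]
wrist_force: [-0.9, 1.4, -4.3]
opening: 0.0128
finger_force: 45.8
```

```bash
python3 - <<'E'
from h import *
np.set_printoptions(precision=4,suppress=True)
im=imaging.get_image('wrist'); s=monitor.get_obs(); print(s['t'],s['position'],s['tcp_rot'])
cv2.imwrite('pics/raw6.png',im['frame'][:,:,::-1]); np.save('pose6.npy',np.array(im['pose']))
for l,z in dict(mirror_tab=.058,plate_top=.012,seat=.012,bracket_corner=.03).items():
    for r in finder.pinpoint(l,'wrist')[:2]: print(l,r['centre'],r['score'],atz(im,r['centre'],z))
hsv=cv2.cvtColor(im['frame'],cv2.COLOR_RGB2HSV); m=cv2.inRange(hsv,(12,110,80),(28,255,255))
n,lab,st,c=cv2.connectedComponentsWithStats(m)
for i in range(1,n):
    if st[i,4]>15: print('brass',st[i],c[i],atz(im,c[i][::-1],.021))
f=im['frame'].copy()
# nominal bracket overlay
C=np.array([.513,-.1317]);a=.11
def W(x,y,z): return [C[0]+np.cos(a)*x-np.sin(a)*y,C[1]+np.sin(a)*x+np.cos(a)*y,z]
pts=[W(85*i/1000,85*j/1000,.012) for i,j in((1,1),(1,-1),(-1,-1),(-1,1))]+[W(.056,.056,.03)]+[W(.047,-.013,.021),W(.047,.027,.021),W(.007,.047,.021)]
for p in proj(im,np.array(pts)): cv2.circle(f,(int(p[1]),int(p[0])),2,(255,0,255),-1)
cv2.imwrite('pics/w6.png',cv2.resize(f,(784,588))[:,:,::-1])
E
```

```text
10.5 [ 0.4688 -0.2167  0.1261] [ 0.3309  0.9437  0.0002 -0.    ]
mirror_tab [267.0, 268.8] 0.92 [ 0.5113 -0.2577  0.058 ]
mirror_tab [232.7, 213.8] 0.2 [ 0.454  -0.2744  0.058 ]
plate_top [176.2, 368.5] 0.67 [ 0.5139 -0.1329  0.012 ]
seat [175.1, 387.8] 0.8 [ 0.525  -0.1172  0.012 ]
bracket_corner [175.4, 459.3] 0.63 [ 0.5597 -0.0683  0.03  ]
brass [401 139  10   9  57] [404.9825 143.386 ] [ 0.5056 -0.0902  0.021 ]
brass [411 190   9   8  54] [414.9259 193.2037] [ 0.5535 -0.1076  0.021 ]
brass [380 217   9   9  51] [383.549  220.8039] [ 0.5589 -0.1473  0.021 ]
```

View pics/w6.png

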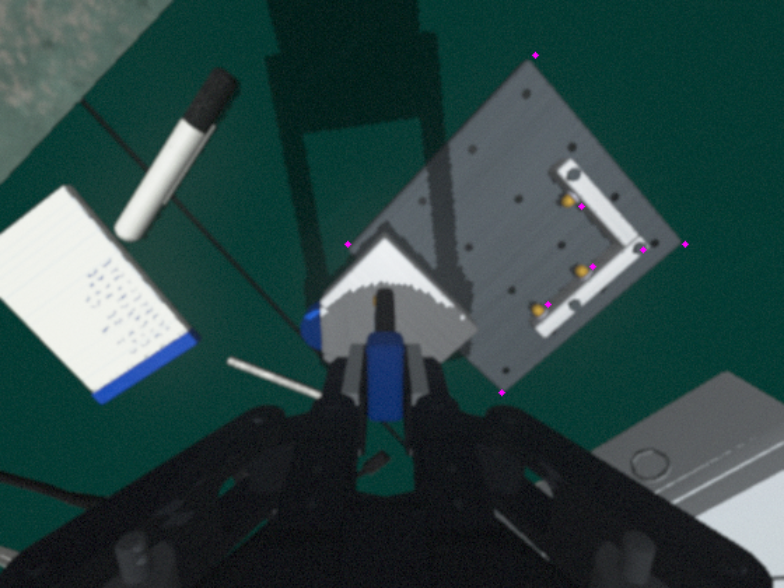

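The view shows the three brass points at px (143, 405), (193, 415) and (221, 384). They fit a seat at about (0.5187, −0.1248) with yaw 0.135. I'll place the mirror 10 mm short of it on the diagonal.

```bash
python3 - <<'E'
from h import *
go([.5126,-.1328,.042],52.7)
E
```

```text
t 10.7 cm [1.84 9.33 8.42] rv [ 0.     0.    -0.024]
```

>>> {"method": "move_arm", "body": {
  "motion": [
    [0.5, 2, 0, 0, 0, -0.012, -1],
    [1.2, 5.5, 0, 0, 0, -0.024, -1],
    [1.6, 8, 0, 0, 0, -0.024, -1],
    [1.8, 9.2, 0.3, 0, 0, -0.024, -1],
    [1.8, 9.3, 2, 0, 0, -0.024, -1],
    [1.8, 9.3, 4, 0, 0, -0.024, -1],
    [1.8, 9.3, 6, 0, 0, -0.024, -1],
    [1.8, 9.3, 7.5, 0, 0, -0.024, -1],
    [1.8, 9.3, 8.3, 0, 0, -0.024, -1],
    [1.8, 9.3, 8.3, 0, 0, -0.024, -1]
  ]
}}

```text
t: 11.7
position: [0.5115, -0.1336, 0.0416]
tcp_rot: [0.32, 0.947, -0.0, -0.002]
wrist_force: [0.2, -0.4, -3.8]
opening: 0.0129
finger_force: 45.7
```

```bash
python3 - <<'E'
from h import *
go([.5126,-.1328,.0365],52.7)
E
```

```text
t 11.7 cm [-0.04  0.13  0.51] rv [-0.001 -0.003 -0.001]
```

>>> {"method": "move_arm", "body": {
  "motion": [
    [0, 0, 0.1, 0, 0, 0, -1],
    [0, 0, 0.2, 0, 0, 0, -1],
    [0, 0, 0.3, 0, 0, 0, -1],
    [0, 0, 0.4, 0, 0, 0, -1],
    [0, 0, 0.45, 0, 0, 0, -1],
    [0, 0, 0.5, 0, 0, 0, -1],
    [0, 0, 0.5, 0, 0, 0, -1],
    [0, 0, 0.5, 0, 0, 0, -1],
    [0, 0, 0.5, 0, 0, 0, -1],
    [0, 0, 0.5, 0, 0, 0, -1]
  ]
}}

```text
t: 12.7
position: [0.5127, -0.1337, 0.0381]
tcp_rot: [0.32, 0.947, -0.0, 0.0]
wrist_force: [0.4, 1.3, -3.9]
opening: 0.0128
finger_force: 45.7
```

>>> {"method": "move_arm", "body": {
  "motion": [
    [0, 0, 0.04, 0, 0, 0, -1],
    [0, 0, 0.08, 0, 0, 0, -1],
    [0, 0, 0.12, 0, 0, 0, -1],
    [0, 0, 0.14, 0, 0, 0, -1],
    [0, 0, 0.16, 0, 0, 0, -1],
    [0, 0, 0.18, 0, 0, 0, -1],
    [0, 0, 0.2, 0, 0, 0, -1],
    [0, 0, 0.2, 0, 0, 0, -1],
    [0, 0, 0.2, 0, 0, 0, -1],
    [0, 0, 0.2, 0, 0, 0, -1]
  ]
}}

```text
t: 13.7
position: [0.5127, -0.1337, 0.0361]
tcp_rot: [0.32, 0.947, -0.0, 0.0]
wrist_force: [-0.0, -0.7, -3.0]
opening: 0.0129
finger_force: 45.7
```

>>> {"method": "move_arm", "body": {
  "motion": [
    [0, 0, 0.02, 0, 0, 0, -1],
    [0, 0, 0.04, 0, 0, 0, -1],
    [0, 0, 0.06, 0, 0, 0, -1],
    [0, 0, 0.08, 0, 0, 0, -1],
    [0, 0, 0.1, 0, 0, 0, -1],
    [0, 0, 0.1, 0, 0, 0, -1],
    [0, 0, 0.1, 0, 0, 0, -1],
    [0, 0, 0.1, 0, 0, 0, -1],
    [0, 0, 0.1, 0, 0, 0, -1],
    [0, 0, 0.1, 0, 0, 0, -1]
  ]
}}

```text
t: 14.7
position: [0.5129, -0.1338, 0.0355]
tcp_rot: [0.32, 0.947, -0.0, 0.0]
wrist_force: [-1.8, 0.4, 0.0]
opening: 0.0128
finger_force: 46.2
```

The foot now rests on the plate, as the weight is off the wrist. Releasing and rising.

>>> {"method": "move_arm", "body": {
  "motion": [
    [0, 0, 0, 0, 0, 0, -0.6],
    [0, 0, 0, 0, 0, 0, -0.4],
    [0, 0, 0, 0, 0, 0, -0.2],
    [0, 0, 0, 0, 0, 0, 0],
    [0, 0, 0, 0, 0, 0, 0],
    [0, 0, -1, 0, 0, 0, 0],
    [0, 0, -2.5, 0, 0, 0, 0],
    [0, 0, -4.5, 0, 0, 0, 0],
    [0, 0, -6.5, 0, 0, 0, 0],
    [0, 0, -7.5, 0, 0, 0, 0]
  ]
}}

```text
t: 15.7
position: [0.514, -0.1342, 0.1131]
tcp_rot: [0.32, 0.947, -0.0, 0.002]
wrist_force: [0.9, -0.5, -0.3]
opening: 0.0426
finger_force: 0.0
```

```bash
python3 - <<'E'
from h import *
np.set_printoptions(precision=4,suppress=True)
im=imaging.get_image('wrist'); s=monitor.get_obs(); q=R.from_quat(s['tcp_rot']);print(s['t'],s['position'])
for l,z in dict(mirror_tab=.07,mirror_boss=.02,seat=.012).items():
    for r in finder.pinpoint(l,'wrist')[:2]: print(l,r['centre'],round(r['score'],2),atz(im,r['centre'],z))
hsv=cv2.cvtColor(im['frame'],cv2.COLOR_RGB2HSV)
for nm,lo,hi in (('brass',(12,110,80),(28,255,255)),('blue',(105,140,50),(128,255,255))):
  m=cv2.inRange(hsv,lo,hi)
  n,lab,st,c=cv2.connectedComponentsWithStats(m)
  for i in range(1,n):
    if st[i,4]>15: print(nm,st[i],c[i],atz(im,c[i][::-1],.021))
# back-off target for pushing
d=np.array([np.cos(np.radians(52.7)),np.sin(np.radians(52.7))]); p=np.array([.5129,-.1338])-d*.085
go([*p,.10],52.7)
E
```

```text
15.75 [ 0.5146 -0.1344  0.1142]
mirror_tab [216.3, 270.9] 0.93 [ 0.5124 -0.1367  0.07  ]
mirror_boss [197.9, 229.7] 0.8 [ 0.4881 -0.1681  0.02  ]
mirror_boss [277.8, 116.6] 0.54 [ 0.4832 -0.3171  0.02  ]
brass [319 211   6   6  28] [321.2143 213.5   ] [ 0.5533 -0.1079  0.021 ]
brass [288 238   7   7  34] [291.1765 240.8235] [ 0.5589 -0.1479  0.021 ]
blue [267 201  15  36 484] [273.9463 219.9174] [ 0.531 -0.148  0.021]
blue [232 202   9   8  32] [237.4375 206.0625] [ 0.4987 -0.1671  0.021 ]
blue [  0 248  52  42 172] [ 32.6453 264.9709] [ 0.4208 -0.3733  0.021 ]
t 15.9 cm [-0.05 -8.49  0.98] rv [-0.    -0.    -0.001]
```

Mirror placed; boss at (0.488, −0.168). Next I'll shut the fingers behind the boss and find the true tip height by touching the plate gently.

>>> {"method": "move_arm", "body": {
  "motion": [
    [0, -1, 0, 0, 0, 0, -0.3],
    [0, -3, 0, 0, 0, 0, -1],
    [0, -5, 0, 0, 0, 0, -1],
    [0, -7, 0, 0, 0, 0, -1],
    [0, -8.2, 0, 0, 0, 0, -1],
    [0, -8.5, 1, 0, 0, 0, -1],
    [0, -8.5, 3, 0, 0, 0, -1],
    [0, -8.5, 5, 0, 0, 0, -1],
    [0, -8.5, 6.6, 0, 0, 0, -1],
    [0, -8.5, 7, 0, 0, 0, -1]
  ],
  "force": 30
}}

```text
t: 16.9
position: [0.4592, -0.1997, 0.0366]
tcp_rot: [0.32, 0.947, 0.001, -0.003]
wrist_force: [0.3, 0.4, 0.2]
opening: -0.0
finger_force: 0.0
```

```bash
python3 - <<'E'
from h import *
np.set_printoptions(precision=4,suppress=True)
s=monitor.get_obs(); print(s['t'],s['position'],s['opening'])
sd=imaging.get_image('side')
p=s['position']
print([ (z,proj(sd,[p[0],p[1],z])[0].round(1)) for z in (.012,.03,.04,.067,.08)])
f=sd['frame'].astype(int); r0,c0=proj(sd,[p[0],p[1],.04])[0].round().astype(int)
for r in range(r0-22,r0+14,2): print(r,' '.join('%3d/%3d/%3d'%tuple(f[r,c]) for c in range(c0-9,c0+10,3)))
E
```

```text
16.9 [ 0.4592 -0.1997  0.0366] -3.5429112710557436e-05
[(0.012, array([255.1, 301.3])), (0.03, array([249.6, 301.6])), (0.04, array([246.5, 301.8])), (0.067, array([238.1, 302.3])), (0.08, array([233.9, 302.5]))]
225  54/ 58/ 65 156/173/191  40/ 45/ 51  21/ 19/ 24  32/ 31/ 34  43/ 41/ 47  92/ 89/ 94
227 115/127/139 162/182/204  51/ 58/ 66  19/ 21/ 25  26/ 24/ 30  20/ 22/ 25 117/112/115
229 120/132/147 160/182/202  84/ 88/ 93  23/ 23/ 26  27/ 29/ 29  60/ 60/ 63 186/158/122
231  89/ 85/ 84 149/169/188 107/110/117  29/ 30/ 33  47/ 47/ 52 241/236/242 248/246/249
233 178/169/168 184/181/188 112/111/118  29/ 31/ 33  53/ 53/ 58 250/248/250 242/240/243
235 250/248/250 255/253/255 121/121/127  27/ 26/ 32  66/ 65/ 70 243/242/244 159/155/158
237 250/248/249 255/255/255 120/118/123  25/ 26/ 29  59/ 59/ 63 160/156/160 121/119/122
239 195/190/195 174/173/190 101/104/124  57/ 63/ 79 100/100/105 128/127/131 100/101/110
241 157/153/156  66/ 77/121  38/ 64/138  46/ 67/131 138/135/140  73/ 74/ 78  65/ 67/ 74
243 118/117/123  55/ 69/109  19/ 55/142  26/ 53/122  85/ 83/ 86  44/ 48/ 49  46/ 49/ 51
245  59/ 61/ 65  47/ 50/ 61  39/ 53/ 92  43/ 51/ 75  49/ 50/ 53  45/ 48/ 52  48/ 49/ 52
247  60/ 64/ 68  50/ 53/ 56  48/ 49/ 52  49/ 52/ 54  47/ 50/ 55  44/ 49/ 52  47/ 49/ 52
249 103/107/115  77/ 80/ 86  47/ 50/ 53  49/ 50/ 54  48/ 48/ 53  48/ 50/ 54  45/ 47/ 50
251 103/111/115  51/ 52/ 57  47/ 49/ 52  46/ 50/ 53  50/ 51/ 56  49/ 52/ 54  45/ 47/ 50
253  93/ 98/105  46/ 49/ 53  47/ 50/ 54  48/ 48/ 53  47/ 49/ 51  46/ 50/ 54  48/ 52/ 54
255  91/ 96/104  47/ 50/ 54  47/ 49/ 53  50/ 50/ 53  50/ 51/ 56  48/ 47/ 52  48/ 49/ 52
257 100/103/111  46/ 49/ 53  47/ 47/ 52  46/ 46/ 50  49/ 49/ 52  47/ 49/ 51  49/ 50/ 55
259  76/ 79/ 87  61/ 63/ 68  46/ 49/ 53  35/ 37/ 39  46/ 48/ 51  48/ 49/ 53  45/ 50/ 52
```

The side pixels show the shut fingertips end at about row 238.5, or z ≈ 0.065, with the TCP reported at 0.037. The tips therefore sit about 28 mm above the reported TCP. I'll tilt the tool 0.3 rad so the gripper body stays clear of the tab, then lower beside the boss.

>>> {"method": "move_arm", "body": {
  "motion": [
    [-0.1, 0, 0, -0.08, 0, 0, -1],
    [-0.2, 0, 0, -0.18, 0, 0, -1],
    [-0.2, 0, 0, -0.28, 0, 0, -1],
    [-0.2, 0.5, 0.5, -0.3, 0, 0, -1],
    [-0.2, 1, 1.4, -0.3, 0, 0, -1],
    [-0.2, 1.5, 2.4, -0.3, 0, 0, -1],
    [-0.2, 2, 3.2, -0.3, 0, 0, -1],
    [-0.2, 2, 3.8, -0.3, 0, 0, -1],
    [-0.2, 2, 4.2, -0.3, 0, 0, -1],
    [-0.2, 2, 4.4, -0.3, 0, 0, -1]
  ]
}}

```text
t: 17.95
position: [0.4748, -0.1861, -0.0045]
tcp_rot: [0.316, 0.937, 0.142, 0.047]
wrist_force: [-0.4, -0.8, -0.3]
opening: -0.0004
finger_force: 0.0
```

```bash
cat >> h.py <<'E'
def st():
    s=monitor.get_obs(); d=np.array([np.cos(np.radians(52.7)),np.sin(np.radians(52.7)),0]);l=np.array([-d[1],d[0],0])
    p=s['position']; v=np.array([.5187,-.1248,0])-p; F=s['wrist_force']
    print('t',s['t'],'pos',p.round(4),'to seat along',(v@d).round(4),'lat',(v@l).round(4),'F d/lat/z',(F@d).round(2),(F@l).round(2),F[2].round(2),R.from_quat(s['tcp_rot']).as_matrix()[:,2].round(3))
E
python3 - <<'E'
from h import *
st()
np.set_printoptions(precision=4,suppress=True)
for c in('side','wrist'):
  im=imaging.get_image(c)
  for l,z in dict(mirror_tab=.07,mirror_boss=.02).items():
    for r in finder.pinpoint(l,c)[:3]: print(c,l,np.round(r['centre']),round(r['score'],2),atz(im,r['centre'],z))
E
```

```text
t 17.95 pos [ 0.4748 -0.1861 -0.0045] to seat along 0.0753 lat 0.0023 F d/lat/z -0.87 -0.18 -0.33 [ 0.178  0.235 -0.955]
side mirror_tab [158. 213.] 0.8 [0.5711 0.3261 0.07  ]
side mirror_tab [216. 298.] 0.58 [ 0.5224 -0.1222  0.07  ]
side mirror_tab [204. 215.] 0.56 [0.3948 0.0835 0.07  ]
side mirror_boss [224. 218.] 0.88 [0.3803 0.0528 0.02  ]
side mirror_boss [243. 301.] 0.68 [ 0.4906 -0.1686  0.02  ]
side mirror_boss [174. 228.] 0.68 [0.5969 0.2786 0.02  ]
wrist mirror_tab [283. 447.] 0.81 [ 0.5127 -0.1361  0.07  ]
wrist mirror_boss [251. 324.] 0.55 [ 0.4902 -0.1683  0.02  ]
```

>>> {"method": "move_arm", "body": {
  "motion": [
    [0, 0.2, 0.06, 0, 0, 0, -1],
    [0, 0.5, 0.16, 0, 0, 0, -1],
    [0, 0.8, 0.25, 0, 0, 0, -1],
    [0, 1.1, 0.34, 0, 0, 0, -1],
    [0, 1.35, 0.42, 0, 0, 0, -1],
    [0, 1.55, 0.48, 0, 0, 0, -1],
    [0, 1.7, 0.53, 0, 0, 0, -1],
    [0, 1.8, 0.56, 0, 0, 0, -1],
    [0, 1.9, 0.59, 0, 0, 0, -1],
    [0, 1.9, 0.59, 0, 0, 0, -1]
  ]
}}

```text
t: 19.25
position: [0.487, -0.1707, -0.0039]
tcp_rot: [0.316, 0.937, 0.142, 0.048]
wrist_force: [0.5, 1.5, -0.5]
opening: 0.0001
finger_force: 0.0
```

```bash
python3 - <<'E'
from h import *
st()
E
```

```text
t 19.25 pos [ 0.487  -0.1707 -0.0039] to seat along 0.0557 lat 0.0026 F d/lat/z 1.52 0.55 -0.54 [ 0.179  0.235 -0.955]
```

>>> {"method": "move_arm", "body": {
  "motion": [
    [0, -0.03, 0.1, 0, 0, 0, -1],
    [0, -0.06, 0.2, 0, 0, 0, -1],
    [0, -0.1, 0.3, 0, 0, 0, -1],
    [0, -0.12, 0.38, 0, 0, 0, -1],
    [0, -0.12, 0.38, 0, 0, 0, -1],
    [0, -0.05, 0.4, 0, 0, 0, -1],
    [0, 0.05, 0.43, 0, 0, 0, -1],
    [0, 0.1, 0.45, 0, 0, 0, -1],
    [0, 0.1, 0.45, 0, 0, 0, -1],
    [0, 0.1, 0.45, 0, 0, 0, -1]
  ]
}}

```text
t: 20.25
position: [0.4884, -0.169, -0.0079]
tcp_rot: [0.316, 0.937, 0.142, 0.048]
wrist_force: [0.0, -0.6, 0.8]
opening: -0.0
finger_force: 0.0
```

```bash
python3 - <<'E'
from h import *
st()
E
```

```text
t 20.25 pos [ 0.4884 -0.169  -0.0079] to seat along 0.0535 lat 0.0026 F d/lat/z -0.45 -0.37 0.83 [ 0.179  0.235 -0.955]
```

>>> {"method": "move_arm", "body": {
  "motion": [
    [0, 0.06, 0.02, 0, 0, 0, -1],
    [0, 0.12, 0.04, 0, 0, 0, -1],
    [0, 0.18, 0.06, 0, 0, 0, -1],
    [0, 0.24, 0.07, 0, 0, 0, -1],
    [0, 0.3, 0.09, 0, 0, 0, -1],
    [0, 0.36, 0.11, 0, 0, 0, -1],
    [0, 0.42, 0.13, 0, 0, 0, -1],
    [0, 0.48, 0.15, 0, 0, 0, -1],
    [0, 0.52, 0.16, 0, 0, 0, -1],
    [0, 0.52, 0.16, 0, 0, 0, -1]
  ]
}}

```text
t: 21.25
position: [0.4916, -0.1648, -0.0079]
tcp_rot: [0.317, 0.937, 0.141, 0.048]
wrist_force: [-1.0, -1.7, -0.1]
opening: 0.0001
finger_force: 0.5
```

```bash
python3 - <<'E'
from h import *
st()
np.set_printoptions(precision=4,suppress=True)
im=imaging.get_image('wrist')
for l,z in dict(mirror_tab=.07,mirror_boss=.02).items():
    for r in finder.pinpoint(l,'wrist')[:1]: print(l,np.round(r['centre']),round(r['score'],2),atz(im,r['centre'],z))
E
```

```text
t 21.25 pos [ 0.4916 -0.1648 -0.0079] to seat along 0.0482 lat 0.0027 F d/lat/z -1.93 -0.23 -0.13 [ 0.179  0.235 -0.955]
mirror_tab [296. 406.] 0.66 [ 0.5117 -0.1351  0.07  ]
mirror_boss [261. 285.] 0.6 [ 0.491  -0.1674  0.02  ]
```

>>> {"method": "move_arm", "body": {
  "motion": [
    [0, 0.03, 0.01, 0, 0, 0, -1],
    [0, 0.06, 0.02, 0, 0, 0, -1],
    [0, 0.09, 0.03, 0, 0, 0, -1],
    [0, 0.12, 0.04, 0, 0, 0, -1],
    [0, 0.15, 0.05, 0, 0, 0, -1],
    [0, 0.18, 0.06, 0, 0, 0, -1],
    [0, 0.21, 0.07, 0, 0, 0, -1],
    [0, 0.24, 0.08, 0, 0, 0, -1],
    [0, 0.26, 0.08, 0, 0, 0, -1],
    [0, 0.26, 0.08, 0, 0, 0, -1]
  ]
}}

```text
t: 22.4
position: [0.4933, -0.1625, -0.0079]
tcp_rot: [0.317, 0.937, 0.142, 0.048]
wrist_force: [-1.4, -0.6, 0.1]
opening: -0.0003
finger_force: 0.4
```

```bash
python3 - <<'E'
from h import *
st()
E
```

```text
t 22.4 pos [ 0.4933 -0.1625 -0.0079] to seat along 0.0454 lat 0.0026 F d/lat/z -1.33 0.7 0.09 [ 0.179  0.235 -0.955]
```

>>> {"method": "move_arm", "body": {
  "motion": [
    [0, 0.03, 0.01, 0, 0, 0, -1],
    [0, 0.06, 0.02, 0, 0, 0, -1],
    [0, 0.09, 0.03, 0, 0, 0, -1],
    [0, 0.12, 0.04, 0, 0, 0, -1],
    [0, 0.15, 0.05, 0, 0, 0, -1],
    [0, 0.18, 0.06, 0, 0, 0, -1],
    [0, 0.2, 0.06, 0, 0, 0, -1],
    [0, 0.22, 0.07, 0, 0, 0, -1],
    [0, 0.22, 0.07, 0, 0, 0, -1],
    [0, 0.22, 0.07, 0, 0, 0, -1]
  ]
}}

```text
t: 23.4
position: [0.4947, -0.1607, -0.0079]
tcp_rot: [0.317, 0.937, 0.142, 0.048]
wrist_force: [-1.1, -0.4, -0.1]
opening: 0.0
finger_force: 0.4
```

```bash
python3 - <<'E'
from h import *
st()
np.set_printoptions(precision=4,suppress=True)
im=imaging.get_image('wrist')
for l,z in dict(mirror_tab=.07,mirror_boss=.02).items():
    for r in finder.pinpoint(l,'wrist')[:1]: print(l,np.round(r['centre']),round(r['score'],2),atz(im,r['centre'],z))
E
```

```text
t 23.4 pos [ 0.4947 -0.1607 -0.0079] to seat along 0.0431 lat 0.0026 F d/lat/z -0.99 0.57 -0.08 [ 0.179  0.235 -0.955]
mirror_tab [297. 409.] 0.91 [ 0.5166 -0.1303  0.07  ]
mirror_boss [259. 281.] 0.83 [ 0.4914 -0.1639  0.02  ]
```

>>> {"method": "move_arm", "body": {
  "motion": [
    [0, 0.03, 0.01, 0, 0, 0, -1],
    [0, 0.06, 0.02, 0, 0, 0, -1],
    [0, 0.09, 0.03, 0, 0, 0, -1],
    [0, 0.12, 0.04, 0, 0, 0, -1],
    [0, 0.15, 0.05, 0, 0, 0, -1],
    [0, 0.18, 0.06, 0, 0, 0, -1],
    [0, 0.2, 0.06, 0, 0, 0, -1],
    [0, 0.22, 0.07, 0, 0, 0, -1],
    [0, 0.22, 0.07, 0, 0, 0, -1],
    [0, 0.22, 0.07, 0, 0, 0, -1]
  ]
}}

```text
t: 24.55
position: [0.4961, -0.1588, -0.008]
tcp_rot: [0.317, 0.937, 0.142, 0.048]
wrist_force: [-0.8, -1.0, 1.2]
opening: -0.0001
finger_force: 0.4
```

```bash
python3 - <<'E'
from h import *
st()
E
```

```text
t 24.55 pos [ 0.4961 -0.1588 -0.008 ] to seat along 0.0408 lat 0.0026 F d/lat/z -1.28 -0.01 1.18 [ 0.179  0.235 -0.955]
```

>>> {"method": "move_arm", "body": {
  "motion": [
    [0, 0.03, 0.01, 0, 0, 0, -1],
    [0, 0.06, 0.02, 0, 0, 0, -1],
    [0, 0.09, 0.03, 0, 0, 0, -1],
    [0, 0.12, 0.04, 0, 0, 0, -1],
    [0, 0.14, 0.04, 0, 0, 0, -1],
    [0, 0.16, 0.05, 0, 0, 0, -1],
    [0, 0.18, 0.05, 0, 0, 0, -1],
    [0, 0.18, 0.05, 0, 0, 0, -1],
    [0, 0.18, 0.05, 0, 0, 0, -1],
    [0, 0.18, 0.05, 0, 0, 0, -1]
  ]
}}

```text
t: 25.55
position: [0.4969, -0.1574, -0.008]
tcp_rot: [0.317, 0.937, 0.141, 0.048]
wrist_force: [-4.5, -2.4, 1.2]
opening: 0.0001
finger_force: 2.4
```

```bash
python3 - <<'E'
from h import *
st()
E
```

```text
t 25.55 pos [ 0.4969 -0.1574 -0.008 ] to seat along 0.0391 lat 0.0024 F d/lat/z -4.64 2.17 1.22 [ 0.179  0.235 -0.955]
```

Side force has appeared: the x side touches first. Easing sideways along tool +x.

>>> {"method": "move_arm", "body": {
  "motion": [
    [0.02, 0, 0, 0, 0, 0, -1],
    [0.04, 0, 0, 0, 0, 0, -1],
    [0.06, 0, 0, 0, 0, 0, -1],
    [0.08, 0.01, 0, 0, 0, 0, -1],
    [0.1, 0.02, 0.01, 0, 0, 0, -1],
    [0.12, 0.03, 0.01, 0, 0, 0, -1],
    [0.12, 0.04, 0.01, 0, 0, 0, -1],
    [0.12, 0.05, 0.01, 0, 0, 0, -1],
    [0.12, 0.05, 0.01, 0, 0, 0, -1],
    [0.12, 0.05, 0.01, 0, 0, 0, -1]
  ]
}}

```text
t: 26.55
position: [0.4965, -0.1561, -0.0079]
tcp_rot: [0.317, 0.937, 0.142, 0.048]
wrist_force: [-2.1, -2.2, -0.0]
opening: -0.0
finger_force: 1.5
```

```bash
python3 - <<'E'
from h import *
st()
E
```

```text
t 26.55 pos [ 0.4965 -0.1561 -0.0079] to seat along 0.0383 lat 0.0013 F d/lat/z -3.02 0.29 -0.01 [ 0.179  0.235 -0.955]
```

>>> {"method": "move_arm", "body": {
  "motion": [
    [0.01, 0.02, 0.01, 0, 0, 0, -1],
    [0.02, 0.03, 0.01, 0, 0, 0, -1],
    [0.03, 0.04, 0.01, 0, 0, 0, -1],
    [0.04, 0.05, 0.02, 0, 0, 0, -1],
    [0.05, 0.06, 0.02, 0, 0, 0, -1],
    [0.06, 0.07, 0.02, 0, 0, 0, -1],
    [0.06, 0.08, 0.02, 0, 0, 0, -1],
    [0.06, 0.08, 0.02, 0, 0, 0, -1],
    [0.06, 0.08, 0.02, 0, 0, 0, -1],
    [0.06, 0.08, 0.02, 0, 0, 0, -1]
  ]
}}

```text
t: 27.55
position: [0.4965, -0.1555, -0.0078]
tcp_rot: [0.317, 0.937, 0.141, 0.048]
wrist_force: [-3.5, -4.1, -1.0]
opening: -0.0001
finger_force: 2.5
```

```bash
python3 - <<'E'
from h import *
st()
np.set_printoptions(precision=4,suppress=True)
im=imaging.get_image('wrist')
for l,z in dict(mirror_tab=.07,mirror_boss=.02).items():
    for r in finder.pinpoint(l,'wrist')[:1]: print(l,np.round(r['centre']),round(r['score'],2),atz(im,r['centre'],z))
E
```

```text
t 27.55 pos [ 0.4965 -0.1555 -0.0078] to seat along 0.0378 lat 0.0009 F d/lat/z -5.42 0.3 -0.99 [ 0.179  0.234 -0.955]
mirror_tab [297. 410.] 0.58 [ 0.5191 -0.1246  0.07  ]
mirror_boss [258. 282.] 0.9 [ 0.4933 -0.1584  0.02  ]
```

>>> {"method": "move_arm", "body": {
  "motion": [
    [0, 0.01, 0, 0, 0, 0, -1],
    [0, 0.02, 0.01, 0, 0, 0, -1],
    [0, 0.03, 0.01, 0, 0, 0, -1],
    [0, 0.04, 0.01, 0, 0, 0, -1],
    [0, 0.05, 0.02, 0, 0, 0, -1],
    [0, 0.06, 0.02, 0, 0, 0, -1],
    [0, 0.06, 0.02, 0, 0, 0, -1],
    [0, 0.06, 0.02, 0, 0, 0, -1],
    [0, 0.06, 0.02, 0, 0, 0, -1],
    [0, 0.06, 0.02, 0, 0, 0, -1]
  ]
}}

```text
t: 28.7
position: [0.4966, -0.1554, -0.0079]
tcp_rot: [0.317, 0.937, 0.141, 0.048]
wrist_force: [-4.3, -4.5, -1.2]
opening: -0.0001
finger_force: 3.3
```

```bash
python3 - <<'E'
from h import *
st()
E
```

```text
t 28.7 pos [ 0.4966 -0.1554 -0.0079] to seat along 0.0377 lat 0.001 F d/lat/z -6.18 0.75 -1.19 [ 0.179  0.234 -0.956]
```

>>> {"method": "move_arm", "body": {
  "motion": [
    [0, 0.01, 0, 0, 0, 0, -1],
    [0.01, 0.02, 0.01, 0, 0, 0, -1],
    [0.01, 0.03, 0.01, 0, 0, 0, -1],
    [0.02, 0.04, 0.01, 0, 0, 0, -1],
    [0.02, 0.05, 0.02, 0, 0, 0, -1],
    [0.02, 0.06, 0.02, 0, 0, 0, -1],
    [0.02, 0.07, 0.02, 0, 0, 0, -1],
    [0.02, 0.07, 0.02, 0, 0, 0, -1],
    [0.02, 0.07, 0.02, 0, 0, 0, -1],
    [0.02, 0.07, 0.02, 0, 0, 0, -1]
  ]
}}

```text
t: 29.7
position: [0.4967, -0.1552, -0.0079]
tcp_rot: [0.317, 0.937, 0.14, 0.048]
wrist_force: [-4.9, -6.6, -0.1]
opening: -0.0004
finger_force: 4.1
```

```bash
python3 - <<'E'
from h import *
st()
E
```

```text
t 29.7 pos [ 0.4967 -0.1552 -0.0079] to seat along 0.0375 lat 0.0009 F d/lat/z -8.23 -0.05 -0.08 [ 0.178  0.233 -0.956]
```

>>> {"method": "move_arm", "body": {
  "motion": [
    [0, 0.02, 0.01, 0, 0, 0, -1],
    [0, 0.04, 0.01, 0, 0, 0, -1],
    [0, 0.05, 0.02, 0, 0, 0, -1],
    [0, 0.05, 0.02, 0, 0, 0, -1],
    [0, 0.05, 0.02, 0, 0, 0, -1],
    [0, 0.05, 0.02, 0, 0, 0, -1],
    [0, 0.05, 0.02, 0, 0, 0, -1],
    [0, 0.05, 0.02, 0, 0, 0, -1],
    [0, 0.05, 0.02, 0, 0, 0, -1],
    [0, 0.05, 0.02, 0, 0, 0, -1]
  ]
}}

```text
t: 30.7
position: [0.4968, -0.1552, -0.008]
tcp_rot: [0.317, 0.937, 0.14, 0.048]
wrist_force: [-5.4, -7.5, 0.0]
opening: -0.0002
finger_force: 4.7
```

```bash
python3 - <<'E'
from h import *
st(); m=monitor.get_obs()['moment']; print(m)
np.set_printoptions(precision=4,suppress=True)
im=imaging.get_image('wrist')
for l,z in dict(mirror_tab=.07,mirror_boss=.02).items():
    for r in finder.pinpoint(l,'wrist')[:1]: print(l,np.round(r['centre']),round(r['score'],2),atz(im,r['centre'],z))
st()
E
```

```text
t 30.7 pos [ 0.4968 -0.1552 -0.008 ] to seat along 0.0374 lat 0.0009 F d/lat/z -9.27 -0.21 0.04 [ 0.178  0.232 -0.956]
[-1.3074138   1.06772721  0.07957887]
mirror_tab [298. 408.] 0.83 [ 0.5189 -0.1252  0.07  ]
mirror_boss [258. 284.] 0.85 [ 0.4942 -0.157   0.02  ]
t 30.85 pos [ 0.4968 -0.1551 -0.008 ] to seat along 0.0374 lat 0.001 F d/lat/z -9.64 0.48 0.58 [ 0.178  0.232 -0.956]
```

9.5 N along the diagonal with side force near zero, so all three points should be loaded. I'll hold a second longer with a tiny lateral ease each way.

>>> {"method": "move_arm", "body": {
  "motion": [
    [0.01, 0, 0, 0, 0, 0, -1],
    [0.02, 0, 0, 0, 0, 0, -1],
    [0.02, 0, 0, 0, 0, 0, -1],
    [0.02, 0, 0, 0, 0, 0, -1],
    [0.01, 0, 0, 0, 0, 0, -1],
    [0, 0, 0, 0, 0, 0, -1],
    [-0.01, 0, 0, 0, 0, 0, -1],
    [-0.02, 0, 0, 0, 0, 0, -1],
    [-0.01, 0, 0, 0, 0, 0, -1],
    [0, 0, 0, 0, 0, 0, -1]
  ]
}}

```text
t: 31.85
position: [0.4968, -0.1552, -0.0079]
tcp_rot: [0.317, 0.937, 0.14, 0.048]
wrist_force: [-5.6, -7.3, -0.2]
opening: 0.0001
finger_force: 4.7
```

>>> {"method": "move_arm", "body": {
  "motion": [
    [0, -0.04, -0.01, 0, 0, 0, -1],
    [0, -0.1, -0.03, 0, 0, 0, -1],
    [0, -0.2, -0.06, 0, 0, 0, -1],
    [0, -0.35, -0.11, 0, 0, 0, -1],
    [0, -0.6, -0.18, 0, 0, 0, -1],
    [0, -1, -0.31, 0, 0, 0, -1],
    [0, -1.5, -0.46, 0, 0, 0, -1],
    [0, -2, -0.62, 0, 0, 0, -1],
    [0, -2.5, -0.77, 0, 0, 0, -1],
    [0, -2.5, -0.77, 0, 0, 0, -1]
  ]
}}

```text
t: 32.85
position: [0.4814, -0.175, -0.0078]
tcp_rot: [0.317, 0.937, 0.141, 0.048]
wrist_force: [-0.4, 0.7, -0.2]
opening: 0.0003
finger_force: 0.0
```

>>> {"method": "move_arm", "body": {
  "motion": [
    [0, -0.6, -0.3, 0, 0, 0, -1],
    [0, -1.2, -1, 0, 0, 0, -1],
    [0, -1.6, -2.2, 0, 0, 0, -1],
    [0, -1.8, -4, 0, 0, 0, -1],
    [0, -1.8, -6, 0, 0, 0, -1],
    [0, -1.8, -8, 0, 0, 0, -1],
    [0, -1.8, -10, 0, 0, 0, -1],
    [0, -1.8, -11.5, 0, 0, 0, -1],
    [0, -1.8, -12, 0, 0, 0, -1],
    [0, -1.8, -12, 0, 0, 0, -1]
  ]
}}

```text
t: 33.85
position: [0.4501, -0.2171, 0.1029]
tcp_rot: [0.317, 0.937, 0.141, 0.049]
wrist_force: [-0.1, -0.4, -0.3]
opening: -0.0004
finger_force: 0.0
```

```bash
python3 - <<'E'
from h import *
st()
np.set_printoptions(precision=4,suppress=True)
for cam in('wrist','side','top'):
  im=imaging.get_image(cam); T=np.array(im['pose'])
  for l,z in dict(mirror_tab=.07,mirror_boss=.02).items():
    for r in finder.pinpoint(l,cam)[:4]:
      P=atz(im,r['centre'],z)
      if np.hypot(*(P[:2]-[.51,-.14]))<.07: print(cam,l,np.round(r['centre']),round(r['score'],2),P)
E
```

```text
t 33.85 pos [ 0.4501 -0.2171  0.1029] to seat along 0.115 lat 0.0014 F d/lat/z -0.38 -0.19 -0.28 [ 0.181  0.233 -0.955]
wrist mirror_tab [204. 388.] 0.62 [ 0.5153 -0.1268  0.07  ]
side mirror_tab [216. 294.] 0.92 [ 0.514  -0.1166  0.07  ]
side mirror_boss [241. 300.] 0.84 [ 0.4938 -0.1596  0.02  ]
top mirror_tab [220. 320.] 0.97 [ 0.516  -0.1275  0.07  ]
top mirror_boss [232. 330.] 0.69 [ 0.4946 -0.1538  0.02  ]
```

Retreated cleanly, but the point detections scatter by about 3 mm. I'll check the final pose by fitting the blue parts' silhouettes, without another picture.

```bash
python3 - <<'E'
from h import *
from scipy.optimize import minimize
np.set_printoptions(precision=4,suppress=True)
im=imaging.get_image('wrist')
def masks(im):
    hsv=cv2.cvtColor(im['frame'],cv2.COLOR_RGB2HSV); return cv2.inRange(hsv,(103,110,40),(130,255,255))>0
def model(im,p):
    a=p[2]+np.pi/4; d=np.array([np.cos(a),np.sin(a)]); l=np.array([-d[1],d[0]]); m=np.zeros(im['frame'].shape[:2],np.uint8)
    c=np.array(p[:2])
    tab=[[*(c+d*i*.007+l*j*.016),z] for i in(-1,1) for j in(-1,1) for z in(.062,.078)]
    boss=[[*(c-d*.030+.011*np.array([np.cos(t),np.sin(t)])),z] for t in np.linspace(0,6.28,24) for z in(.012,.026) if np.cos(t-a)<-.1]
    foot=[[*(c+u),.028] for u in [d*.0452,l*.0452,-l*.0452]]
    for P in(tab,boss): cv2.fillConvexPoly(m,cv2.convexHull((proj(im,np.array(P))[:,::-1]*16).round().astype(np.int32)),1,shift=4)
    return m>0
for cam in('wrist','top'):
    if cam!='wrist': im=imaging.get_image(cam)
    M=masks(im); k=cv2.dilate(model(im,[.517,-.128,.135]).astype(np.uint8),np.ones((25,25)))>0; M&=k
    best=max(((lambda m:(m&M).sum()/(m|M).sum())(model(im,[x,y,w])),x,y,w) for x in np.arange(.511,.523,.001) for y in np.arange(-.132,-.12,.001) for w in(.08,.11,.135,.16,.19))
    print(cam,np.array(best),M.sum())
    if cam=='wrist':
        hsv=cv2.cvtColor(im['frame'],cv2.COLOR_RGB2HSV); n,_,s_,c=cv2.connectedComponentsWithStats(cv2.inRange(hsv,(12,110,80),(28,255,255)))
        for i in range(1,n):
            if s_[i,4]>10: print('brass',s_[i,4],atz(im,c[i][::-1],.021))
E
```

```text
wrist [ 0.7976  0.521  -0.124   0.11  ] 1132
brass 528 [0.6834 0.103  0.021 ]
brass 31 [ 0.5064 -0.0883  0.021 ]
brass 11 [ 0.5111 -0.112   0.021 ]
brass 12 [ 0.5626 -0.1468  0.021 ]
top [ 0.6214  0.52   -0.123   0.135 ] 88
```

The fit puts the mirror at about (0.520, −0.124) with yaw 0.11–0.135, which agrees with the seated pose, so it did not follow the retreat. Handing in.

```bash
python3 -c "
from h import *
print(sign_off())"
```

```text
the job is handed in; nothing more can be done
None
```

I set the small mirror on the plate, pushed it home at about 9.5 N with almost no side force for about a second, then released it. A final camera fit (good to about 2 mm) put it at the seat. I handed the job in, but no verdict came back.

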